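# Pop the battery hatch of the engraver's power unit

## Task

On the grey power unit, press the wide battery hatch in once with a fingertip, near its ribbed free edge, so that its push-push latch lets go, then take the finger away upward so the hatch pops open. Stay clear for a good three seconds to see that it stays open by itself; do not push it shut again. Only touch, never grip or lift, and leave the narrow fuse hatch shut and the things round about where they are.

Things in the scene. Friction and masses are not known exactly. Their poses are not given: they have to be found in the camera images.
- unit: grey power unit fixed to the table, a box 130 (its x) by 212 (y) by 60 mm (z up); origin: centre of its underside. At its back (x = 22 to 65 mm) a deck carries a black knob 12 mm high and a loose brass cup. Two black hatches, flush with its top, reach from hinges at x = 20 mm to its front face at x = -65 mm: the wide battery hatch (centre y = -36.5 mm), the narrow fuse hatch (y = 66.5 mm)
- battery_press (a point): where to press the battery hatch: on its upper face, 65 mm from the hinge line, 20 mm from the free edge, mid-width; moves with the hatch. The hatch is a black plate 84.5 mm from hinge to free edge, 120 mm wide, 5 mm thick, with four ribs 1 mm high by the free edge. Its latch frees once this point is pushed 3 mm down; a stop ends the travel 6 mm down (felt as 6 N and more)
- battery_hinge (a point): middle of the battery hatch's hinge line, 2.5 mm below the unit's top; its y axis lies along the hinge; with the hatch shut its x axis points away from the free edge. As the finger leaves, the freed hatch follows it and swings up in about a second; its free edge then stands about 77 mm above the unit's top
- battery (a joint): angle of the battery hatch in rad: 0 latched shut and flush, negative when pressed in, positive as it opens upward, 1.15 fully open. A spring opens it (2 to 3 N at battery_press). Pressing the shut hatch beyond -0.048 frees the latch; the stop is at -0.095. Pushing an open hatch right down would latch it shut again
- battery_follower (a joint): hidden follower of the battery hatch's push-push latch, in m: 0 latched, about 0.012 freed; it goes below -0.005 only when an opened hatch is pushed down shut again
- fuse (a joint): angle of the narrow fuse hatch (60 mm wide, otherwise built and latched the same way), 0 shut; leave it shut
- thimble_cup: brass cup 34 mm across, 32 mm high, loose, standing on the unit's deck behind the hatches; origin at the centre of its underside; a bystander
- dish: brass dish 84 mm across, 14 mm high, loose on the table just in front of the unit; origin at the centre of its underside; a bystander
- hammer_grip (a point): grip of a small hammer, about 220 mm long, lying loose beside the unit's fuse side; a bystander
- polish: jar 48 mm across, 85 mm high, loose on the table; origin at its underside; a bystander
- platter: brass plate 170 mm across, 18 mm high, loose on the table; origin at its underside; a bystander
- punch_cup: copper cup 64 mm across, 75 mm high, loose on the table; origin at its underside; a bystander

How it is judged:
On the way, in this order (a step that is already met when the one before it is completed fails the run):
1. the battery hatch is pressed in by the fingers until its latch lets go (value of joint battery below -0.04 rad and contact force between the fingers and battery above 0.5 N), for 0.02 s.
2. the battery hatch stands open by itself, untouched by the robot, for two seconds (value of joint battery above 0.9 rad and contact force between each of the fingers, the arm and battery below 0.05 N), for 2 s.
At the end, for the whole second after the job is handed in: The battery hatch stands open at rest beyond 0.9 rad, its latch still freed (follower beyond 5 mm), the fuse hatch is shut within 0.03 rad, and every loose bystander is within 25 mm of where it stood (value of joint battery above 0.9 rad and velocity of joint battery between -0.05 and 0.05 rad/s and value of joint battery_follower above 0.005 m and value of joint fuse between -0.03 and 0.03 rad and distance of each of polish, dish, platter, thimble_cup, hammer_grip, punch_cup from where it was at the start of the episode below 0.025 m); the robot touches nothing.
It fails at once if the opened battery hatch is pushed shut again (value of joint battery_follower below -0.005 m).
It fails at once if the fuse hatch is pressed in or opened (value of joint fuse below -0.03 rad or value of joint fuse above 0.1 rad).
It fails at once if a bystander is lifted, carried or pushed away by more than 25 mm (distance of any of polish, dish, platter, thimble_cup, hammer_grip, punch_cup from where it was at the start of the episode above 0.025 m).
It also fails if it takes over 32 s, if anything falls off the work surface, if the arm or the gripper's body presses on something with over 40 N, if the wrist force passes 120 N, or if a joint passes its speed limit or range.

## Robot

A 6-joint arm with a two-finger parallel gripper is mounted at the origin on the work surface. World frame = base frame: x ahead of the robot, y to its left, z up, the work surface at z = 0. Lengths are in m, angles in rad, forces in N, time in s.
With the tool pointing down it reaches from about 0.325 to 0.9 m from the base axis. Payload 6.1 kg.
Tool frame: the origin (TCP) lies midway between the tips of the shut fingers; the grasp point (between the pads) lies 19 mm behind it; y points along the fingers, x is the direction in which the jaws open and shut, and the axes are right-handed (so a half turn about y gives the same grasp; the last joint's range is limited). The gripper opens to 85 mm and grips with 20 to 120 N. Pads are 22 mm wide; open, the fingers measure 114 mm over their backs; the gripper's body (76 mm by 85 mm) begins 54 mm behind the grasp point. The pads swing forward as they close: fully open they stand 13 mm farther back than shut.
Start: joints at [0.997, 0.22, 1.526, -0, 1.395, -0.126], TCP at [0.271, 0.563, 0.231] pointing down, gripper open.
Joint ranges: [-2.98, 2.98], [-0.91, 2.08], [0.09, 2.57], [-1.24, 4.39], [0.2, 2.65], [-2.68, 2.68]. Speed limits (rad/s): [2.57, 2.57, 3.01, 3.14, 3.14, 3.14].

## Interface

Orientations are given as [roll, pitch, yaw] about the fixed x, y, z axes, in that order (R = Rz(yaw) Ry(pitch) Rx(roll)).
In Python, from cell import ctrl gives the robot as it stands. The module is installed in compiled form; this text tells all that it offers.
- The arm moves only by the tool move_arm, never from a script. Its argument "steps" is one flat list of numbers, 6 for each row, row after row: the shift along the tool's x, y, z in m, then the turn, a rotation vector about the tool's x, y, z in rad. In form: [dx, dy, dz, ax, ay, az, dx, dy, dz, ax, ay, az, ...]. A call has 1 to 8 rows; each row is the pose to reach, as a shift and turn from the pose commanded when the call began, along the tool's axes at that moment; what a row does not reach only later rows make up. A row lasts 1/8 s, in which the tool goes at most 62.5 mm and 10.7 degrees, less where a joint would pass 70% of its speed; a pose out of reach is approached as far as the arm can. A call with a gripper value outside its range is refused whole. "jaw" is the opening in per cent of the stroke, from 0 (shut) to 100 (fully open), set as the call begins (left out, the last holds). The fingers move at their own pace and stop on an object; "newtons" is the grip in N (left out, the last holds). Time passes only in rows, so rows that repeat a pose let the fingers close. It gives the time, the measured TCP pose, the force and the opening at its end, in the units of the state.
- ctrl.get_state(): the state, without advancing time (a new reading comes with each control period).
- ctrl.get_image(name): name is "side" or "top"; returns a dict with "img" (384x512x3 uint8, blue, green, red), "fov_y" (degrees; the focal length in pixels is half the picture's height over the tangent of half this angle, whatever the lens; pixels are square), "cx", "cy" (the principal point, pixels), "T" (4x4, takes a point from camera to world coordinates). Camera axes: x right, y up, looking along -z (the intrinsics and any distortion apply to the point x, -y, -z); pixel columns grow to the right and rows downward; lengths in m; the calibration is good to about 2 mm. A picture is of the moment at which its call begins. There is no depth.
- ctrl.hand_in(): hands the job in, once; it reports no verdict.
Trained networks look in a picture, given as the dict that the camera call returned (one of the last four; its "shot" number tells which), for a name from the list of things; names that differ only in an ending like _2 or _b are one class to them, and where a whole thing is asked for, a point or a joint stands for the part that bears it (a point fixed in the world has none). Each returns a list of dicts, best first, with "p" (0 to 1); they miss things now and then, are a little off and sometimes report something else, mostly with a low value. They report only what shows in the picture. A call takes as long as a camera call.
- ctrl.find_in(picture, thing): "at" ([x, y, z] in m, in world coordinates, good to about 4 mm: the middle of the surface that is visible of it).
- ctrl.place_of(picture, thing): "at" ([x, y, z] in m, in world coordinates, good to about 4 mm: a listed point, or the origin of a listed thing).
The state is a dict: "time_s": time; "joints": joint angles; "dq": joint speeds; "effort": joint torques, N m; "eef_pos": TCP position; "orientation": TCP orientation; "contact_force": force on the tool from outside, world axes, zero at the start; "torque": the same for the moment, N m; "finger_gap": finger opening in m.
Only numpy, scipy, OpenCV 4.12 (cv2) and the standard library are available. Lean on these libraries where they do the work, as an engineer would, in place of code of your own. Each camera call takes 0.05 s, during which the arm holds its last target.

## Working session

There is one attempt and no reset: what is moved stays moved. The work goes in short steps, Python scripts to look and compute and a tool call to move; the robot and the scene stay as the last step left them, time stands still between calls to the robot, and variables do not carry over. Pictures are saved under pics/ and viewed, and the job is handed in when it is done.

Besides the shell and the picture viewer there is one more tool, called after "Call:" as name(argument=value, ...) on one line, values as JSON. move_arm: Moves the arm, as the interface text tells. Its arguments: {"type":"object","properties":{"steps":{"type":"array"},"jaw":{"type":"number"},"newtons":{"type":"number"}},"required":["steps"]}

```bash
mkdir -p pics; python3 - <<'E'
from cell import ctrl
import cv2
s=ctrl.get_state()
print({k:s[k] for k in('time_s','eef_pos','orientation','contact_force','finger_gap')})
for n in('side','top'):
    p=ctrl.get_image(n); cv2.imwrite(f'pics/{n}0.png',p['img'])
    for t in('battery_press','battery_hinge','unit','fuse','thimble_cup','dish','hammer_grip','polish','platter','punch_cup'):
        for r in ctrl.place_of(p,t)[:2] if t!='fuse' else ctrl.find_in(p,t)[:2]: print(n,t,[round(float(v),3) for v in r['at']],round(r['p'],2))
E
```

```text
{'time_s': 0.0, 'eef_pos': array([0.27027605, 0.56287947, 0.23017655]), 'orientation': array([-1.57052783,  0.00191689,  1.12300913]), 'contact_force': array([0.07959557, 0.76510662, 0.57953483]), 'finger_gap': 0.08547883232953883}
side battery_hinge [0.61, 0.044, 0.057] 0.59
side unit [0.577, 0.065, -0.003] 0.6
side fuse [0.513, 0.099, 0.062] 0.8
side fuse [0.572, 0.018, 0.061] 0.56
side thimble_cup [0.59, 0.11, 0.064] 0.52
side dish [0.501, -0.034, 0.002] 0.93
side dish [0.578, 0.064, -0.003] 0.32
side hammer_grip [0.506, 0.208, 0.015] 0.8
side polish [0.631, 0.415, -0.003] 0.7
side platter [0.522, -0.436, -0.001] 0.65
side punch_cup [0.713, -0.404, 0.003] 0.61
top battery_press [0.56, 0.007, 0.062] 0.96
top battery_hinge [0.613, 0.044, 0.058] 0.79
top unit [0.58, 0.063, 0.002] 0.95
top fuse [0.518, 0.102, 0.059] 0.88
top fuse [0.601, 0.117, 0.075] 0.45
top thimble_cup [0.597, 0.117, 0.059] 0.56
top dish [0.505, -0.034, 0.001] 0.98
top hammer_grip [0.506, 0.208, 0.011] 0.82
top polish [0.634, 0.415, -0.002] 0.76
top platter [0.523, -0.433, -0.003] 0.62
top platter [0.503, -0.035, 0.001] 0.25
top punch_cup [0.704, -0.4, -0.002] 0.83
```

View pics/top0.png

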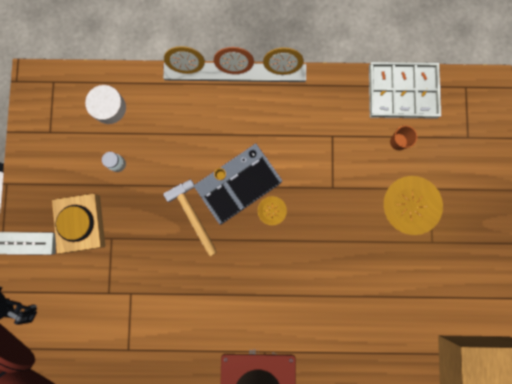

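View pics/side0.png

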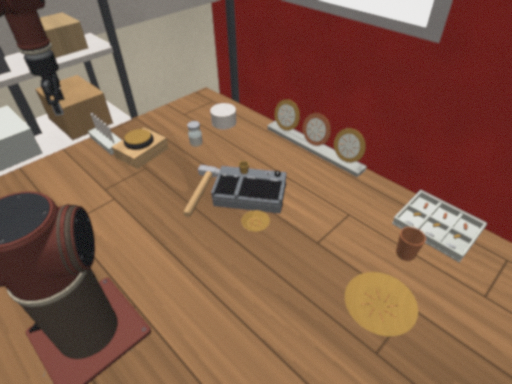

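The top view shows the unit turned about 35° (hatches near px (240,185)). The battery hatch is the right-hand wide plate at about (250,188), the narrow fuse hatch is at (217,203), the cup at (221,174) and the dish at (272,210). Next I'll check the hatch against its projected outline.

```bash
cat > h.py <<'E'
import numpy as np,cv2
def proj(p,P):
    T=np.array(p['T']);P=np.atleast_2d(P);q=(P-T[:3,3])@T[:3,:3]
    f=192/np.tan(np.radians(p['fov_y'])/2)
    return np.c_[p['cx']+f*q[:,0]/-q[:,2],p['cy']-f*q[:,1]/-q[:,2]]
def unit(c,yaw,L):
    L=np.atleast_2d(L);R=np.array([[np.cos(yaw),-np.sin(yaw),0],[np.sin(yaw),np.cos(yaw),0],[0,0,1]])
    return L@R.T+np.r_[c,0]
E
python3 - <<'E'
from cell import ctrl
from h import *
for n in('top','side'):
    p=ctrl.get_image(n)
    print({k:(v if k!='T' else '') for k,v in p.items() if k!='img'})
    c=(0.579,0.064);yaw=np.radians(35)
    k=6 
    im=p['img'];pr=proj(p,unit(c,yaw,[[0,0,.06]]))[0].astype(int)
    x0,y0=pr-[65,48]
    im=cv2.resize(im[y0:y0+96,x0:x0+130],None,fx=k,fy=k,interpolation=cv2.INTER_CUBIC)
    def poly(L,col):
        q=(proj(p,unit(c,yaw,L))-[x0,y0]+.5)*k
        cv2.polylines(im,[q.astype(int)],True,col,1)
    poly([[-.065,-.106,.06],[.065,-.106,.06],[.065,.106,.06],[-.065,.106,.06]],(0,0,255))
    poly([[-.065,-.0965,.06],[.02,-.0965,.06],[.02,.0235,.06],[-.065,.0235,.06]],(0,255,0))
    q=(proj(p,unit(c,yaw,[[-.045,-.0365,.06]]))-[x0,y0]+.5)*k
    cv2.circle(im,tuple(q[0].astype(int)),4,(255,0,255),-1)
    cv2.imwrite(f'pics/{n}1.png',im)
    print(unit(c,yaw,[[-.045,-.0365,.06]]))
    for t in('battery_press','battery_hinge','unit'):
        for r in ctrl.place_of(p,t)[:1]: print(n,t,[round(float(v),3) for v in r['at']],round(r['p'],2))
E
```

```text
{'fov_y': 42.92010397417394, 'cx': 259.53155539622486, 'cy': 180.5901775904185, 'T': '', 'shot': 3}
[[0.5630737  0.00829001 0.06      ]]
top battery_press [0.556, 0.005, 0.058] 0.88
top battery_hinge [0.612, 0.047, 0.061] 0.74
top unit [0.577, 0.064, 0.002] 0.67
{'fov_y': 55.27575453202238, 'cx': 260.70060630703, 'cy': 192.01055226619118, 'T': '', 'shot': 4}
[[0.5630737  0.00829001 0.06      ]]
side battery_press [0.556, 0.008, 0.062] 0.57
side unit [0.575, 0.062, 0.001] 0.77
```

View pics/top1.png

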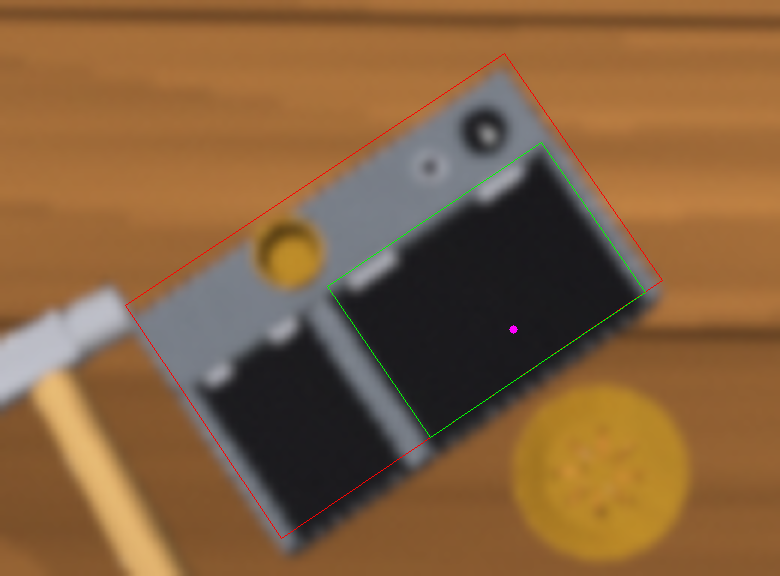

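View pics/side1.png

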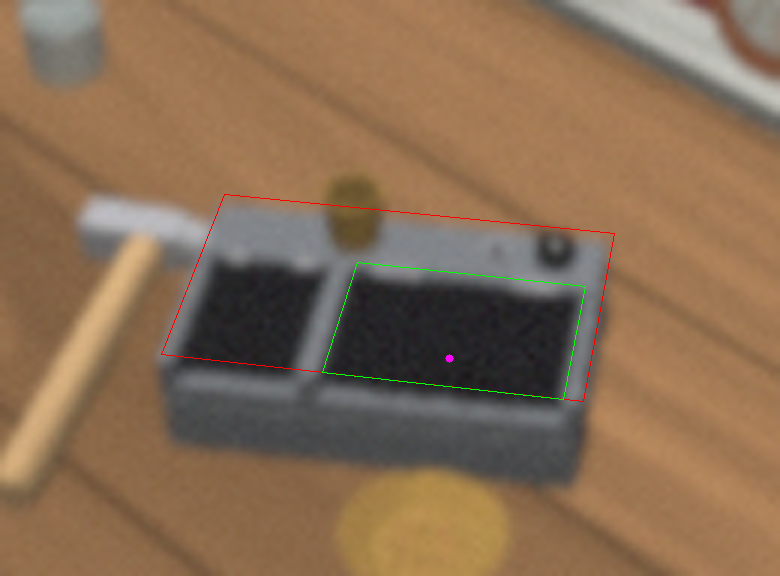

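```bash
python3 - <<'E'
from cell import ctrl
from scipy.spatial.transform import Rotation as R
import numpy as np
s=ctrl.get_state();M=R.from_euler('xyz',s['orientation']).as_matrix()
for z in(.2302,.1,.06):print(M.T@(np.array([.559,.009,z])-s['eef_pos']))
E
```

```text
[-0.37484416  0.00110285 -0.4999873 ]
[-0.37483881  0.13130285 -0.49998507]
[-0.37483717  0.17130285 -0.49998438]
```

Call:
move_arm(steps=[-0.035,0,-0.045,0,0,0,-0.07,0,-0.09,0,0,0,-0.105,0,-0.14,0,0,0,-0.14,0,-0.187,0,0,0,-0.175,0,-0.234,0,0,0,-0.21,0,-0.28,0,0,0,-0.245,0,-0.327,0,0,0,-0.28,0,-0.374,0,0,0], jaw=0)

```text
time_s: 2.5
eef_pos: [0.4873, 0.1473, 0.2317]
orientation: [-1.572, -0.001, 1.123]
contact_force: [1.6, 0.2, 1.2]
finger_gap: 0.0
```

Call:
move_arm(steps=[-0.035,0.015,-0.045,0,0,0,-0.07,0.05,-0.09,0,0,0,-0.095,0.09,-0.126,0,0,0,-0.095,0.12,-0.126,0,0,0,-0.095,0.13,-0.126,0,0,0,-0.095,0.13,-0.126,0,0,0,-0.095,0.13,-0.126,0,0,0])

```text
time_s: 3.38
eef_pos: [0.5601, 0.0094, 0.1031]
orientation: [-1.574, -0.001, 1.124]
contact_force: [0.7, -0.5, -0.2]
finger_gap: 0.0
```

```bash
python3 - <<'E'
from cell import ctrl
from h import *
s=ctrl.get_state();print(s['time_s'],s['eef_pos'],s['orientation'],s['contact_force'],s['finger_gap'])
for n in('top','side'):
    p=ctrl.get_image(n);q=proj(p,[[.56,.01,.06]])[0].astype(int);x0,y0=q-[65,48]
    im=cv2.resize(p['img'][y0:y0+96,x0:x0+130],None,fx=6,fy=6,interpolation=cv2.INTER_CUBIC)
    for pt,c in((s['eef_pos'],(0,255,0)),([.558,.008,.06],(255,0,255))):
        cv2.circle(im,tuple(((proj(p,[pt])[0]-[x0,y0]+.5)*6).astype(int)),4,c,-1)
    cv2.imwrite(f'pics/{n}2.png',im)
E
```

```text
3.375 [0.5600604  0.00941119 0.10314437] [-1.57353299e+00 -9.65843483e-04  1.12412404e+00] [ 0.65497902 -0.53589779 -0.17156252] 1.997234698176261e-05
```

View pics/side2.png

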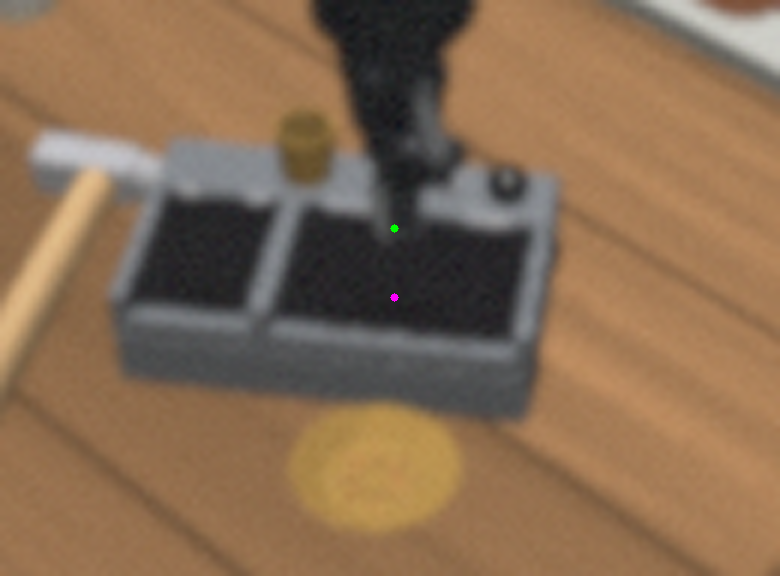

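View pics/top2.png

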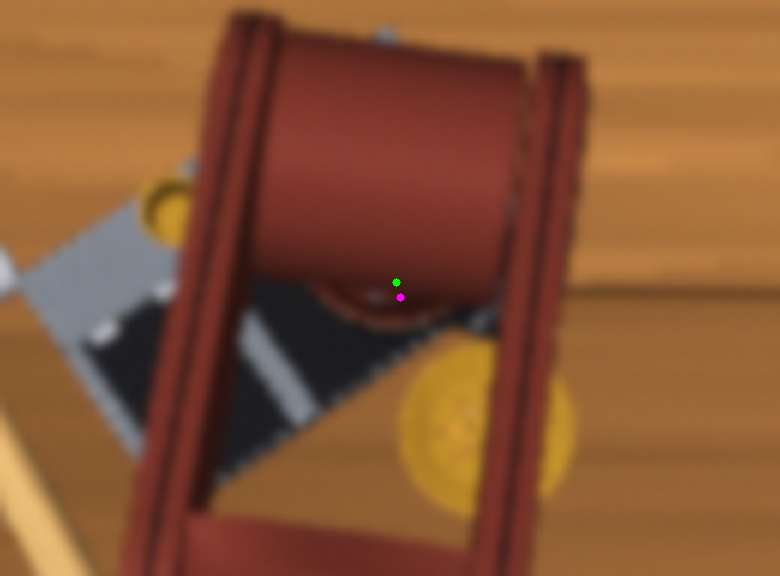

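The side view has the finger tip at px (390,240), straight above the press target at (394,297), with the fuse hatch and cup well clear. I'll go down now.

Call:
move_arm(steps=[0,0.02,0,0,0,0,0,0.032,0,0,0,0,0,0.036,0,0,0,0,0,0.038,0,0,0,0,0,0.04,0,0,0,0,0,0.041,0,0,0,0,0,0.041,0,0,0,0])

```text
time_s: 4.35
eef_pos: [0.5591, 0.0088, 0.0605]
orientation: [-1.571, -0.0, 1.123]
contact_force: [-0.1, 0.2, 0.5]
finger_gap: 0.0
```

Call:
move_arm(steps=[0,0.001,0,0,0,0,0,0.002,0,0,0,0,0,0.003,0,0,0,0,0,0.003,0,0,0,0])

```text
time_s: 4.85
eef_pos: [0.5591, 0.0088, 0.0574]
orientation: [-1.571, -0.0, 1.123]
contact_force: [-0.8, 0.1, 2.2]
finger_gap: 0.0001
```

Call:
move_arm(steps=[0,0.001,0,0,0,0,0,0.002,0,0,0,0,0,0.002,0,0,0,0,0,0.002,0,0,0,0])

```text
time_s: 5.35
eef_pos: [0.5591, 0.0088, 0.0554]
orientation: [-1.571, -0.0, 1.123]
contact_force: [-0.4, -0.2, 3.0]
finger_gap: -0.0
```

Call:
move_arm(steps=[0,0.001,0,0,0,0,0,0.0015,0,0,0,0,0,0.0015,0,0,0,0,0,0.0015,0,0,0,0])

```text
time_s: 5.85
eef_pos: [0.5592, 0.0088, 0.0543]
orientation: [-1.571, -0.0, 1.123]
contact_force: [-0.2, -0.2, 6.2]
finger_gap: -0.0
```

The stop can be felt at 6.2 N, so I'm taking the finger straight up.

Call:
move_arm(steps=[0,-0.01,0,0,0,0,0,-0.04,0,0,0,0,0,-0.085,0,0,0,0,0,-0.13,0,0,0,0,0,-0.175,0,0,0,0,0,-0.21,0,0,0,0,0,-0.23,0,0,0,0,0,-0.23,0,0,0,0])

```text
time_s: 6.85
eef_pos: [0.5595, 0.0088, 0.285]
orientation: [-1.573, -0.001, 1.123]
contact_force: [0.2, -0.3, -0.6]
finger_gap: -0.0002
```

Call:
move_arm(steps=[0,0,0,0,0,0,0,0,0,0,0,0,0,0,0,0,0,0,0,0,0,0,0,0,0,0,0,0,0,0,0,0,0,0,0,0,0,0,0,0,0,0,0,0,0,0,0,0])

```text
time_s: 7.85
eef_pos: [0.559, 0.0088, 0.2839]
orientation: [-1.571, -0.0, 1.123]
contact_force: [0.4, -0.3, 0.6]
finger_gap: 0.0001
```

```bash
python3 - <<'E'
from cell import ctrl
from h import *
s=ctrl.get_state();print(s['time_s'],s['eef_pos'],s['contact_force'])
p=ctrl.get_image('side');x0,y0=190,120
cv2.imwrite('pics/side3.png',cv2.resize(p['img'][y0:y0+120,x0:x0+160],None,fx=4,fy=4,interpolation=cv2.INTER_CUBIC))
E
```

```text
7.85 [0.55896563 0.0088433  0.28385376] [ 0.38734786 -0.26680016  0.55763124]
```

View pics/side3.png

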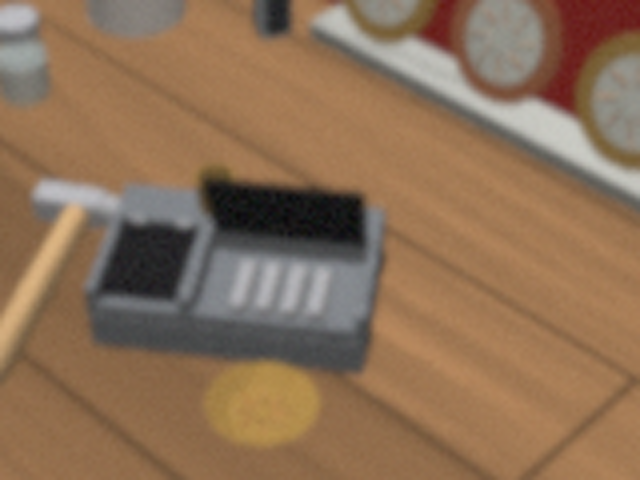

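The battery hatch stands open with its free edge at about px (290,190) and the cells showing at (280,285). The fuse hatch at (150,258) is shut, and the dish and hammer are in place. I'll wait clear of it.

Call:
move_arm(steps=[0,0,0,0,0,0,0,0,0,0,0,0,0,0,0,0,0,0,0,0,0,0,0,0,0,0,0,0,0,0,0,0,0,0,0,0,0,0,0,0,0,0,0,0,0,0,0,0])

```text
time_s: 8.9
eef_pos: [0.5589, 0.0089, 0.2838]
orientation: [-1.571, -0.0, 1.123]
contact_force: [0.7, 0.1, -0.8]
finger_gap: -0.0001
```

Call:
move_arm(steps=[0,0,0,0,0,0,0,0,0,0,0,0,0,0,0,0,0,0,0,0,0,0,0,0,0,0,0,0,0,0,0,0,0,0,0,0,0,0,0,0,0,0,0,0,0,0,0,0])

```text
time_s: 9.9
eef_pos: [0.559, 0.0088, 0.2838]
orientation: [-1.571, 0.0, 1.123]
contact_force: [0.0, 0.0, -0.2]
finger_gap: -0.0
```

Call:
move_arm(steps=[0,0,0,0,0,0,0,0,0,0,0,0,0,0,0,0,0,0,0,0,0,0,0,0,0,0,0,0,0,0,0,0,0,0,0,0,0,0,0,0,0,0,0,0,0,0,0,0])

```text
time_s: 10.9
eef_pos: [0.559, 0.0088, 0.2838]
orientation: [-1.571, 0.0, 1.123]
contact_force: [-0.0, 0.5, -0.5]
finger_gap: -0.0001
```

```bash
python3 - <<'E'
from cell import ctrl
from h import *
s=ctrl.get_state();print(s['time_s'],s['contact_force'])
p=ctrl.get_image('side');x0,y0=190,120
im=cv2.resize(p['img'][y0:y0+120,x0:x0+160],None,fx=4,fy=4,interpolation=cv2.INTER_CUBIC)
h=lambda a:[.02-.0845*np.cos(a),.0575+.0845*np.sin(a)]
for a,c in((1.15,(0,255,0)),(.9,(0,0,255))):
    x,z=h(a);q=(proj(p,unit((.574,.064),np.radians(35),[[x,-.0965,z],[x,.0235,z]]))-[x0,y0]+.5)*4
    cv2.line(im,*[tuple(map(int,v)) for v in q],c,1)
cv2.imwrite('pics/side4.png',im)
for n in('dish','hammer_grip','polish','platter','punch_cup','thimble_cup'):
    for r in ctrl.place_of(p,n)[:1]: print(n,np.round(r['at'],3),round(r['p'],2))
E
```

```text
10.9 [-0.04159483  0.49633872 -0.45191804]
dish [ 0.503 -0.036  0.001] 0.88
hammer_grip [0.508 0.208 0.011] 0.85
polish [0.631 0.412 0.002] 0.89
platter [ 0.524 -0.439  0.001] 0.91
punch_cup [ 0.709 -0.403  0.003] 0.85
thimble_cup [0.592 0.113 0.061] 0.37
```

View pics/side4.png

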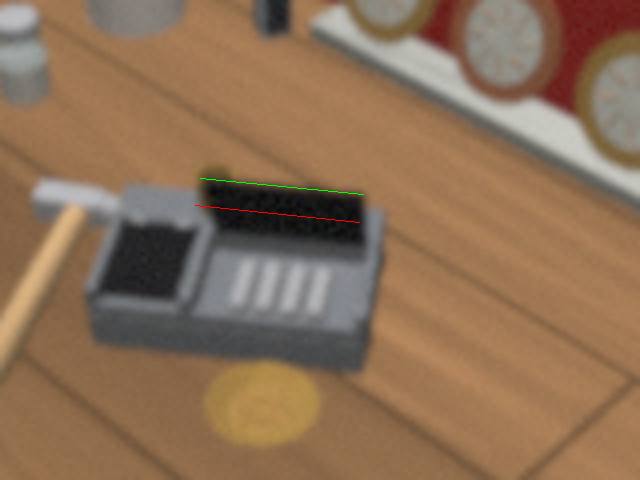

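The free edge at px (200,180) to (363,195) lies on the projected 1.15 rad line, well above the 0.9 rad line. The hatch is fully open and hasn't moved for 3 s, so I'm handing in.

```bash
python3 -c "
from cell import ctrl
print(ctrl.hand_in())"
```

```text
the job is handed in; nothing more can be done
None
```

The battery hatch popped open after one press and stayed open by itself, and I handed the job in at about 11 s. No verdict was reported.

- **Press:** I pushed once with the shut fingertips, aiming about 64 mm from the hinge line near mid-width. I stopped when the force reached 6.2 N, the end stop, then took the finger straight up to z = 0.28 m.
- **Hatch:** After more than 4 s clear, its free edge lay on the line projected for 1.15 rad and hadn't moved between two pictures 3 s apart. I couldn't read the joint or the latch follower directly, so this rests on the pictures.
- **Surroundings:** The fuse hatch looked shut in the picture. The networks placed every bystander within about 6 mm of where it started, which is about their own error.
- **Weak or disagreeing checks:**
  - The cup is partly hidden by the open hatch, so its position has low confidence (0.37).
  - The first unit outline, taken from the networks' average, was about 5 mm off the picture. I corrected it before pressing.

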